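# Take and store a height reading on a bench comparator

## Task

The turned hub is waiting on the table of the bench comparator with the measuring foot raised above it. Lower the lift lever on the right of the gauge's arm all the way down, so that the foot comes down onto the hub, and then store the reading: push the spring-centred switch at the front of the gauge over to the right, hold it there for about a second and let it spring back upright. Never push the switch to the left, which would wipe the gauge's zero; leave the hub where it lies and do not disturb the other things.

Things in the scene. Friction and masses are not known exactly. Their poses are not given: they have to be found in the camera images.
- gauge: Bench comparator, fixed: grey cast base 250 x 130 mm, steel table (top at 46 mm), column at the back (top at 209 mm), grey arm (131 to 168 mm high), round white dial 74 mm across (cap up to 267 mm). Origin: centre of the base's underside; x from the front (switch) to the back (column), y to its left, z up; right is -y, the lever's side. Dial and foot at x = 10 mm, dial front at x = -10 mm.
- lift_lever (a joint): Angle of the lift lever, rad: 0 = fully raised (points right and 50 degrees up), grows as it is lowered, 1.15 = at its lower stop (16 degrees below level). Turns about the gauge's x axis, stays where it is left, takes about 2.5 N on the grip. Dial and foot come down with it; the foot rests on the hub (15 mm lower) from about 1.0 rad, and the sprung plunger takes up the rest.
- lever_grip (a point): Middle of the lever's black cross grip, 85 mm from the pivot: a rounded bar 17 mm thick and 40 mm long, along the gauge's x axis. Nothing stands above it; it can be pushed down from the top.
- switch (a joint): Angle of the switch, rad: 0 = upright (spring-centred), positive = tipped to the gauge's right (-y), stops at +0.42 and -0.42. At the stop it takes about 2 N on the tip.
- switch_tip (a point): Top of the switch's metal bat (13 mm thick at the top, 8 mm at the foot), 104 mm above the bench when upright. It stands at x = -100, y = 0 mm in the gauge's frame on a dark box 42 x 74 mm (top 50 mm above the bench) and pivots about the gauge's x axis 52 mm below this point.
- foot_face (a point): Centre of the underside of the steel measuring foot, a flat disc 40 mm across on the dial's plunger, about 99 mm above the bench when raised.
- coupling_hub: Turned steel hub, a flange 66 mm across and 14 mm thick with a boss 36 mm across on top, 38 mm high in all, loose on the gauge's round table under the foot. The origin is the centre of its underside, z along its axis.
- bearing: Ball bearing, 40 mm across, 12 mm high, loose on the bench near the right of the gauge; not to be disturbed. Origin at the centre of its underside.
- screw_jar: White jar with a red lid, 63 mm across, 87 mm high, loose on the bench to the left of the gauge; not to be disturbed. Origin at the centre of its underside.
- lever_pivot (a point): Pivot of the lift lever, on the right of the arm, at x = 10, y = -37, z = 147 mm in the gauge's frame.

How it is judged (in metres and radians):
On the way, in this order (a step that is already met when the one before it is completed fails the run):
1. the lift lever is lowered and the foot rests on the hub (value of joint lift_lever above 1.05 rad and z of foot_face in the frame of coupling_hub below 0.0395 m and horizontal distance between foot_face and coupling_hub below 0.012 m), for 0.2 s.
2. with the foot down, the switch is held to the right (value of joint switch above 0.25 rad and value of joint lift_lever above 1.05 rad), for 0.5 s.
At the end, for the whole second after the job is handed in: The lift lever is down (beyond 1.05 rad of its 1.15), the foot lies on the hub (within 1.5 mm of its top, centres within 12 mm), the hub is at rest, and the switch, after having been held more than 0.25 rad to the right for half a second with the foot down, is back upright within 0.08 rad (all of step 1 and value of joint switch between -0.08 and 0.08 rad and linear speed of coupling_hub below 0.01 m/s); the robot touches nothing.
It fails at once if the switch is pushed to the left (value of joint switch below -0.2 rad).
It fails at once if the hub is shifted on the table by more than 8 mm (distance of coupling_hub from where it was at the start of the episode above 0.008 m).
It fails at once if the bearing or the jar is moved by more than 20 mm (distance of any of bearing, screw_jar from where it was at the start of the episode above 0.02 m).
It also fails if it takes over 48 s, if anything falls off the work surface, if the arm or the gripper's body presses on something with over 40 N, if the wrist force passes 120 N, or if a joint passes its speed limit or range.

## Robot

A 6-joint arm with a two-finger parallel gripper is mounted at the origin on a cart in front of the work surface, level with it; the furniture and walls round the work are solid. World frame = base frame: x ahead of the robot, y to its left, z up, the work surface at z = 0. Lengths are in mm, angles in rad, forces in N, time in s.
With the tool pointing down it reaches from about 300 to 775 mm from the base axis. Payload 14.6 kg.
Tool frame: the origin (TCP) lies between the finger pads; the fingertips stand manip.finger_overhang ahead of it and the grasp point (between the pads) lies 2 mm behind it (manip.finger_overhang is the distance from the TCP to the fingertips, in mm); z points along the fingers, y is the direction in which the jaws open and shut (so a half turn about z gives the same grasp; the last joint's range is limited). The gripper opens to 94 mm and grips with 3 to 60 N. Pads are 16 mm wide; open, the fingers measure 119 mm over their backs; the gripper's body (75 mm by 177 mm) begins 78 mm behind the grasp point.
Start: joints at [-1.208, 0.3, 1.521, -0, 1.321, -0.067], TCP at [229.171, -499.97, 222.446] pointing down, gripper open.
Joint ranges: [-3.03, 3.03], [-0.79, 2.21], [0.23, 2.52], [-1.04, 4.18], [0, 3.07], [-2.55, 2.55]. Speed limits (rad/s): [2.22, 2.22, 2.57, 3.14, 3.14, 3.14].

## Interface

Orientations are given as [roll, pitch, yaw] about the fixed x, y, z axes, in that order (R = Rz(yaw) Ry(pitch) Rx(roll)).
In Python, from cell import manip gives the robot as it stands.
- The arm moves only by the tool drive_tool, never from a script. Its argument "steps" is a list of rows, each an object with "delta_pos": the shift along the world's x, y, z in mm, a list of three; "yaw": the turn about the world's z in rad; "hand": the finger opening in mm, from 0 to 94. A call has 1 to 5 rows; each row shifts and turns the commanded pose from where the row before left it; what a row does not reach is not made up. A row lasts 1/12 s, in which the tool goes at most 41.7 mm and 7.16 degrees, less where a joint would pass 70% of its speed; a pose out of reach is approached as far as the arm can. A call is refused whole if a number of a shift passes 41.7 or a number of a turn 0.125, either way. A call with a gripper value outside its range is refused whole. The fingers move at their own pace and stop on an object; "squeeze" is the grip in N (left out, the last holds). Time passes only in rows, so rows that do not move let the fingers close. It gives the time, the measured TCP pose, the force and the opening at its end, in the units of the state.
- manip.read_state(): the state, without advancing time (a new reading comes with each control period).
- manip.camera(name): name is "side" or "top"; returns a dict with "frame" (420x560x3 uint8, red, green, blue), "range_z" (420x560 float32, mm along the optical axis (not along the pixel's ray), 0 where there is no reading), "intrinsics" (3x3 intrinsics, pixels), "position" and "attitude" of the camera in the world. Camera axes: x right, y down, z forward; pixel columns grow to the right and rows downward; lengths in mm; the calibration is good to about 2 mm. A picture is of the moment at which its call begins.
- manip.sign_off(): hands the job in, once; it reports no verdict.
The state is a dict: "clock": time; "joints": joint angles; "qd": joint speeds; "effort": joint torques, N m; "eef_pos": TCP position; "eef_rot": TCP orientation; "wrist_force": force on the tool from outside, world axes, zero at the start; "moment": the same for the moment, N m; "finger_gap": finger opening in mm.
Only numpy, scipy, OpenCV 4.12 (cv2) and the standard library are available. Lean on these libraries where they do the work, as an engineer would, in place of code of your own. Each camera call takes 0.05 s, during which the arm holds its last target.

## Working session

There is one attempt and no reset: what is moved stays moved. The work goes in short steps, Python scripts to look and compute and a tool call to move; the robot and the scene stay as the last step left them, time stands still between calls to the robot, and variables do not carry over. Pictures are saved under pics/ and viewed, and the job is handed in when it is done.

Besides the shell and the picture viewer there is one more tool, called after ">>>" as name([rows], argument=value, ...), one row to a line, values as JSON. drive_tool: Moves the arm, as the interface text tells. Its arguments: {"type":"object","properties":{"steps":{"type":"array"},"squeeze":{"type":"number"}},"required":["steps"]}

```bash
mkdir -p pics; cat > h.py <<'E'
from cell import manip
import numpy as np, cv2
from scipy.spatial.transform import Rotation as R
def snap(n):
    c=manip.camera(n); return c
def pt(c,u,v,z=None):
    K=np.array(c['intrinsics']); d=c['range_z'][int(round(v)),int(round(u))] if z is None else z
    return d*np.linalg.inv(K)@[u,v,1]
E
python3 - <<'E'
from h import *
import pickle
print(manip.read_state(), manip.finger_overhang)
for n in ['side','top']:
    c=manip.camera(n); pickle.dump(c,open(n+'0.pkl','wb'))
    cv2.imwrite(f'pics/{n}0.png',c['frame'][:,:,::-1]); print(n,c['intrinsics'],c['position'],c['attitude'])
E
```

```text
{'clock': 0.0, 'joints': array([-1.20760651e+00,  3.00481363e-01,  1.52157475e+00, -3.06592878e-05,
        1.32070621e+00, -6.66009294e-02]), 'qd': array([ 1.27685066e-03, -1.20909509e-04,  4.06639176e-06,  1.23585156e-03,
        5.22638604e-05,  1.21835169e-03]), 'effort': array([-8.58035892e-04, -5.31804764e+01, -3.52736521e+01,  7.07848719e-02,
        2.43876205e-02, -7.96730183e-05]), 'eef_pos': array([ 229.07780473, -499.75604573,  221.88337271]), 'eef_rot': array([-3.14042361e+00, -4.82120977e-05,  4.29798324e-01]), 'wrist_force': array([-1.15023871,  0.52985962,  0.91099124]), 'moment': array([-0.05919419, -0.03280656,  0.03905627]), 'finger_gap': 93.79969158283396} 17.0
side [[395.69704954   0.         282.46207451]
 [  0.         395.69704954 209.98499107]
 [  0.           0.           1.        ]] [ 630.83881177 -649.31511369  549.30660885] [-2.05588788  0.02334168  0.07073278]
top [[399.64883523   0.         284.0921998 ]
 [  0.         399.64883523 213.23150481]
 [  0.           0.           1.        ]] [412.52707203  69.40548149 959.26667432] [-2.94692341 -0.01410981 -1.55675854]
```

View pics/side0.png

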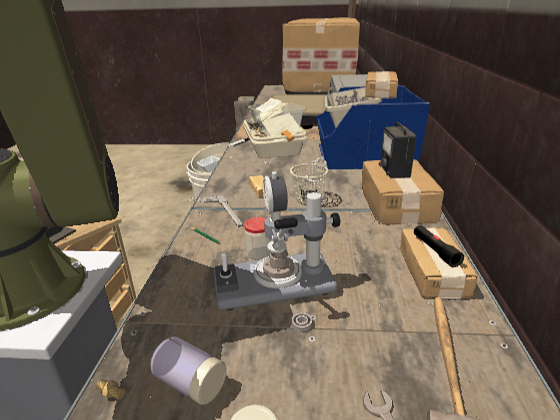

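View pics/top0.png

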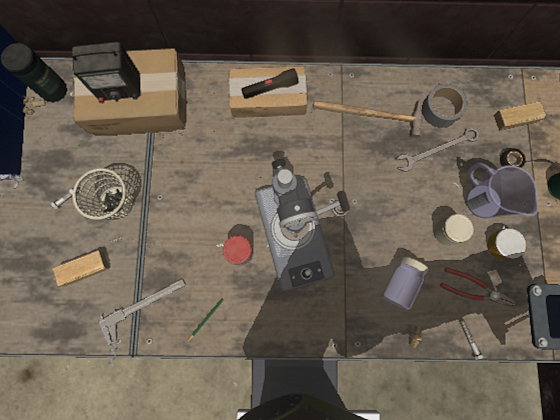

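The side view shows the gauge at about (280,260). In the top view the switch is near (307,272), the column near (285,178) and the lever grip near (342,202).

```bash
python3 - <<'E'
from h import *
import pickle
c=pickle.load(open('top0.pkl','rb')); s=pickle.load(open('side0.pkl','rb'))
f=c['frame'][140:300,230:370,::-1]; cv2.imwrite('pics/t1.png',cv2.resize(f,None,fx=3.7,fy=3.7,interpolation=cv2.INTER_CUBIC))
f=s['frame'][160:340,190:350,::-1]; cv2.imwrite('pics/s1.png',cv2.resize(f,None,fx=3.3,fy=3.3,interpolation=cv2.INTER_CUBIC))
E
```

```text
(no output)
```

View pics/t1.png

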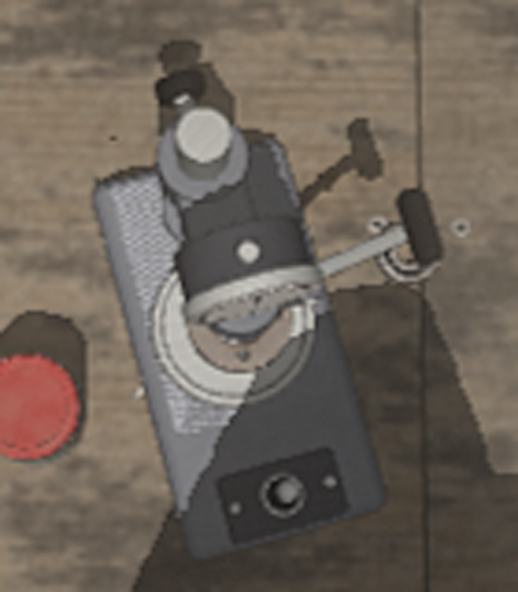

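View pics/s1.png

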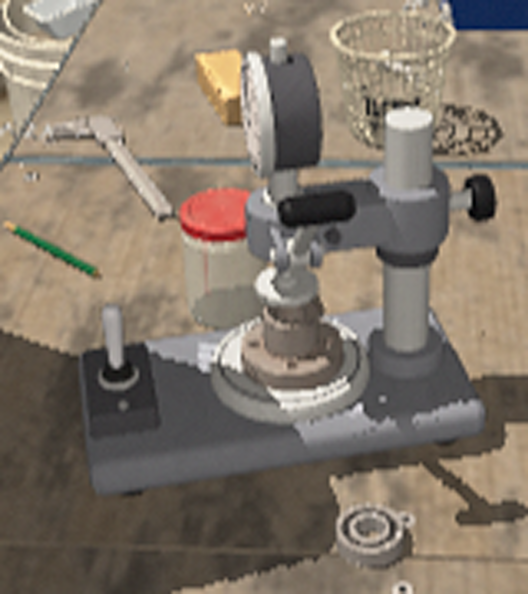

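Top crop: bat tip at (285,490), column top at (203,135), grip at (420,225), and the bearing right under the grip. Side crop: bat tip at (112,312), grip at (317,207).

```bash
cat >> h.py <<'E'
def ray(c,u,v,z):
    K=np.array(c['intrinsics']); Rw=R.from_euler('xyz',c['attitude']).as_matrix()
    d=Rw@(np.linalg.inv(K)@[u,v,1]); p=np.array(c['position']); return p+d*(z-p[2])/d[2]
def wpt(c,u,v):
    Rw=R.from_euler('xyz',c['attitude']).as_matrix()
    return Rw@pt(c,u,v)+np.array(c['position'])
E
python3 - <<'E'
from h import *
import pickle
c=pickle.load(open('top0.pkl','rb')); s=pickle.load(open('side0.pkl','rb'))
T=lambda x,y:(230+x/3.7-.5+.13,140+y/3.7-.5+.13)
S=lambda x,y:(190+x/3.3-.35,160+y/3.3-.35)
for n,(x,y),z in [('tip',(287,490),104),('col',(203,135),209),('grip',(420,225),216),('bearing',(410,257),12),('jar',(33,408),87),('boxL',(235,508),50),('boxR',(330,482),50),('bFL',(190,555),30),('bFR',(382,503),30),('bBL',(97,190),30)]:
    u,v=T(x,y); print(n,ray(c,u,v,z).round(1),wpt(c,u,v).round(1))
for n,(x,y),z in [('tip',(112,312),102),('grip',(317,207),212),('col',(410,120),209),('bearing',(372,527),12)]:
    u,v=S(x,y); print('S',n,ray(s,u,v,z).round(1),wpt(s,u,v).round(1))
E
```

```text
tip [454.9   8.9 104. ] [455.    8.8 103.2]
col [634.4  61.1 209. ] [634.7  61.1 207.7]
grip [586.  -51.6 216. ] [585.8 -51.4 217. ]
bearing [612.  -77.9  12. ] [ 6.144e+02 -7.970e+01  6.000e-01]
jar [501.5 157.7  87. ] [501.3 157.6  88.6]
boxL [446.3  36.7  50. ] [446.2  36.8  52.4]
boxR [462.8 -21.2  50. ] [462.7 -21.   52.2]
bFL [418.   63.5  30. ] [418.2  63.3  -0.5]
bFR [451.5 -55.5  30. ] [451.5 -55.5  30.1]
bBL [649.1 127.2  30. ] [648.8 127.2  31.2]
S tip [455.3   3.1 102. ] [456.    0.6 103.7]
S grip [586.6 -57.  212. ] [586.8 -59.3 213.4]
S col [635.   54.8 209. ] [635.   51.9 210.4]
S bearing [615.9 -78.4  12. ] [615.7 -70.    4.1]
```

>>> drive_tool([
  {"delta_pos": [20, 25, 20], "yaw": 0.1, "hand": 0},
  {"delta_pos": [25, 31, 8], "yaw": 0.1, "hand": 0},
  {"delta_pos": [25, 31, 8], "yaw": 0.1, "hand": 0},
  {"delta_pos": [25, 31, 8], "yaw": 0.1, "hand": 0},
  {"delta_pos": [25, 31, 8], "yaw": 0.1, "hand": 0},
], squeeze=20)

```text
clock: 0.52
eef_pos: [349.8, -349.3, 274.7]
eef_rot: [-3.141, -0.0, 0.934]
wrist_force: [1.4, -1.1, -0.4]
finger_gap: 63.6
```

>>> drive_tool([
  {"delta_pos": [25, 30, 0], "yaw": 0.1, "hand": 0},
  {"delta_pos": [25, 30, 0], "yaw": 0.1, "hand": 0},
  {"delta_pos": [25, 30, 0], "yaw": 0.1, "hand": 0},
  {"delta_pos": [25, 30, 0], "yaw": 0.1, "hand": 0},
  {"delta_pos": [25, 30, 0], "yaw": 0.1, "hand": 0},
])

```text
clock: 0.93
eef_pos: [475.0, -199.1, 274.4]
eef_rot: [-3.141, -0.0, 1.435]
wrist_force: [1.1, -1.4, -0.0]
finger_gap: 30.4
```

>>> drive_tool([
  {"delta_pos": [25, 25, 0], "yaw": 0.1, "hand": 0},
  {"delta_pos": [25, 25, 0], "yaw": 0.1, "hand": 0},
  {"delta_pos": [25, 25, 0], "yaw": 0.1, "hand": 0},
  {"delta_pos": [25, 25, 0], "yaw": 0.1, "hand": 0},
  {"delta_pos": [0, 0, 0], "yaw": 0.02, "hand": 0},
])

```text
clock: 1.35
eef_pos: [576.6, -97.0, 273.3]
eef_rot: [-3.141, -0.001, 1.86]
wrist_force: [-1.1, 0.1, -2.0]
finger_gap: 0.6
```

>>> drive_tool([
  {"delta_pos": [5, 20, 0], "yaw": 0, "hand": 0},
  {"delta_pos": [5, 22, -8], "yaw": 0, "hand": 0},
  {"delta_pos": [0, 0, -10], "yaw": 0, "hand": 0},
])

```text
clock: 1.6
eef_pos: [584.6, -56.4, 256.4]
eef_rot: [3.141, -0.0, 1.852]
wrist_force: [-0.4, 0.2, -0.4]
finger_gap: 0.6
```

```bash
python3 - <<'E'
from h import *
c=manip.camera('side')
f=c['frame'][140:320,190:350,::-1]; cv2.imwrite('pics/s2.png',cv2.resize(f,None,fx=3.3,fy=3.3,interpolation=cv2.INTER_CUBIC))
E
```

```text
(no output)
```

View pics/s2.png

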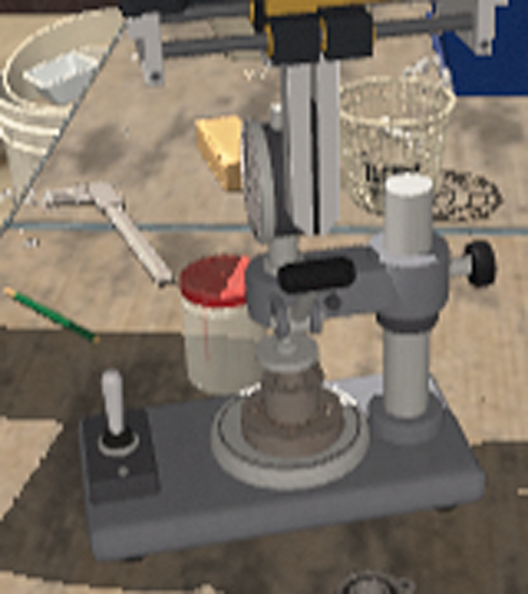

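The closed fingers are centred over the grip bar (crop 317,270) and clear of the dial.

>>> drive_tool([
  {"delta_pos": [0, 0, -10], "yaw": 0, "hand": 0},
  {"delta_pos": [0, 0, -8], "yaw": 0, "hand": 0},
  {"delta_pos": [1, -4, -5], "yaw": 0, "hand": 0},
  {"delta_pos": [1.5, -5, -5.5], "yaw": 0, "hand": 0},
  {"delta_pos": [1, -4, -6], "yaw": 0, "hand": 0},
])

```text
clock: 2.07
eef_pos: [587.9, -73.2, 221.9]
eef_rot: [3.141, 0.001, 1.849]
wrist_force: [-0.0, -2.7, 4.1]
finger_gap: 0.4
```

>>> drive_tool([
  {"delta_pos": [1, -4, -6], "yaw": 0, "hand": 0},
  {"delta_pos": [1, -3, -7], "yaw": 0, "hand": 0},
  {"delta_pos": [1, -3, -7], "yaw": 0, "hand": 0},
  {"delta_pos": [0.5, -2, -7], "yaw": 0, "hand": 0},
  {"delta_pos": [0.5, -2, -7], "yaw": 0, "hand": 0},
])

```text
clock: 2.48
eef_pos: [592.4, -87.9, 188.2]
eef_rot: [3.14, 0.003, 1.849]
wrist_force: [2.7, -8.5, 4.6]
finger_gap: 0.4
```

```bash
python3 - <<'E'
from h import *
c=manip.camera('side')
f=c['frame'][140:320,190:350,::-1]; cv2.imwrite('pics/s3.png',cv2.resize(f,None,fx=3.3,fy=3.3,interpolation=cv2.INTER_CUBIC))
E
```

```text
(no output)
```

View pics/s3.png

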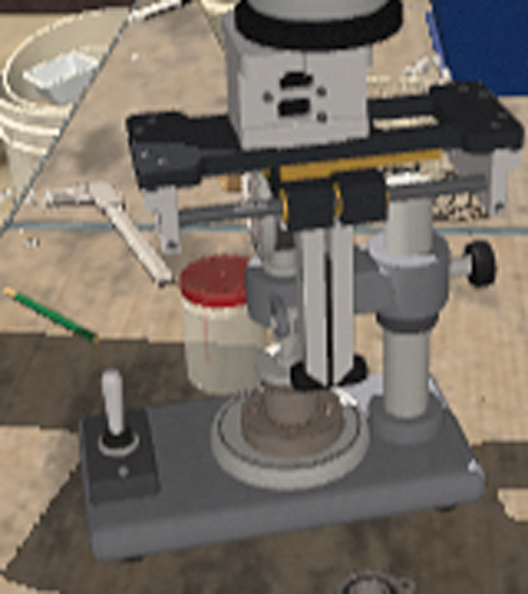

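The push is drifting outboard: the fingertips are about 8 mm past the bar centre and there is a sideways force of -8.5 N. I'll lift, shift inboard and check from above.

>>> drive_tool([
  {"delta_pos": [0, 0, 12], "yaw": 0, "hand": 0},
  {"delta_pos": [0, 0, 13], "yaw": 0, "hand": 0},
  {"delta_pos": [-2, 7, 0], "yaw": 0, "hand": 0},
  {"delta_pos": [0, 0, 0], "yaw": 0, "hand": 0},
])

```text
clock: 2.87
eef_pos: [589.7, -78.0, 213.7]
eef_rot: [3.14, 0.0, 1.85]
wrist_force: [-0.2, 0.4, -0.3]
finger_gap: 0.4
```

```bash
python3 - <<'E'
from h import *
c=manip.camera('side')
f=c['frame'][140:320,190:350,::-1]; cv2.imwrite('pics/s4.png',cv2.resize(f,None,fx=3.3,fy=3.3,interpolation=cv2.INTER_CUBIC))
c=manip.camera('top')
f=c['frame'][140:300,230:370,::-1]; cv2.imwrite('pics/t4.png',cv2.resize(f,None,fx=3.7,fy=3.7,interpolation=cv2.INTER_CUBIC))
E
```

```text
(no output)
```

View pics/s4.png

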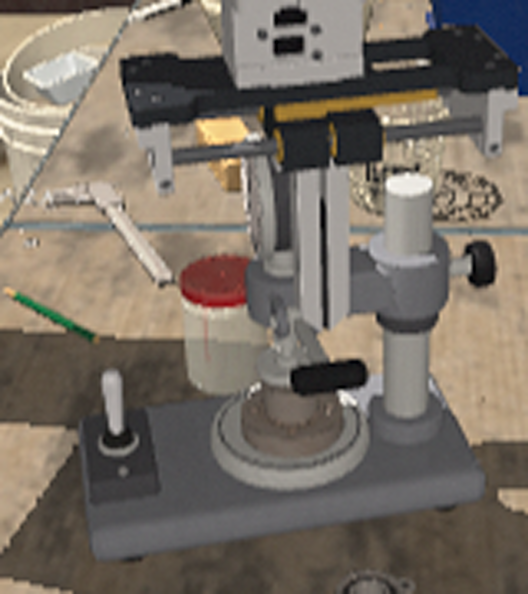

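View pics/t4.png

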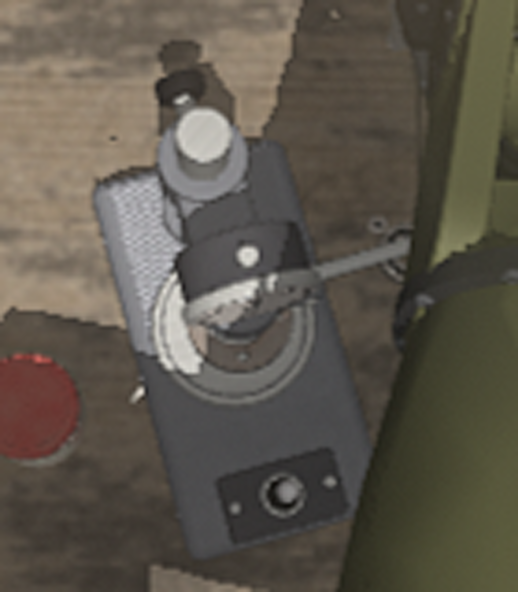

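The side view has the grip at crop (330,377), already near level. I'll measure it.

```bash
python3 - <<'E'
from h import *
c=manip.camera('side')
for x,y in [(330,377),(310,378),(350,375),(330,370)]:
    print(wpt(c,190+x/3.3-.35,140+y/3.3-.35).round(1))
g=np.array(c['frame']).astype(int)
o=np.array([551,35.6]);ex=np.array([.961,.276]);ey=np.array([-.276,.961])
def gg(p): d=p[:2]-o; return (d@ex).round(1),(d@ey).round(1),p[2].round(1)
for x,y in [(330,377),(330,370),(330,385)]: print(gg(wpt(c,190+x/3.3-.35,140+y/3.3-.35)))
# all dark pts on grip
P=[]
for v in range(243,262):
  for u in range(276,303):
    if g[v,u].sum()<110:
      p=wpt(c,u,v); q=gg(p)
      if -150<q[1]<-95: P.append(q)
P=np.array(P);print(len(P),P.mean(0),P.min(0),P.max(0))
E
```

```text
[594.2 -84.1 165.3]
[584.1 -88.4 167.3]
[604.5 -82.  165.4]
[594.3 -85.  170.2]
(np.float64(8.5), np.float64(-127.0), np.float64(165.3))
(np.float64(8.3), np.float64(-127.8), np.float64(170.2))
(np.float64(8.0), np.float64(-128.9), np.float64(161.6))
177 [   7.40621469 -127.03446328  165.60451977] [ -11.  -131.2  157.1] [  27.4 -121.1  171.7]
```

>>> drive_tool([
  {"delta_pos": [0, 0, -12], "yaw": 0, "hand": 0},
  {"delta_pos": [0, 0, -10], "yaw": 0, "hand": 0},
  {"delta_pos": [0, 0, -8], "yaw": 0, "hand": 0},
  {"delta_pos": [0, -1, -8], "yaw": 0, "hand": 0},
  {"delta_pos": [0, 0, -7], "yaw": 0, "hand": 0},
])

```text
clock: 3.43
eef_pos: [589.6, -80.2, 166.7]
eef_rot: [-3.141, -0.0, 1.85]
wrist_force: [0.3, -2.1, 1.9]
finger_gap: 0.6
```

>>> drive_tool([
  {"delta_pos": [0, 0, -5], "yaw": 0, "hand": 0},
  {"delta_pos": [0, 0, -4], "yaw": 0, "hand": 0},
  {"delta_pos": [0, 0, -4], "yaw": 0, "hand": 0},
  {"delta_pos": [0, 0, 0], "yaw": 0, "hand": 0},
])

```text
clock: 3.77
eef_pos: [589.4, -79.7, 154.2]
eef_rot: [-3.141, -0.001, 1.85]
wrist_force: [-0.2, -0.2, 0.2]
finger_gap: 0.7
```

>>> drive_tool([
  {"delta_pos": [0, 1, -2], "yaw": 0, "hand": 0},
  {"delta_pos": [0, 0.5, -2], "yaw": 0, "hand": 0},
  {"delta_pos": [0, 0, -1], "yaw": 0, "hand": 0},
])

```text
clock: 4.02
eef_pos: [589.7, -78.4, 149.9]
eef_rot: [3.141, 0.0, 1.85]
wrist_force: [-0.5, 0.2, 1.8]
finger_gap: 0.3
```

```bash
python3 - <<'E'
from h import *
c=manip.camera('side')
f=c['frame'][140:320,190:350,::-1]; cv2.imwrite('pics/s5.png',cv2.resize(f,None,fx=3.3,fy=3.3,interpolation=cv2.INTER_CUBIC))
E
```

```text
(no output)
```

View pics/s5.png

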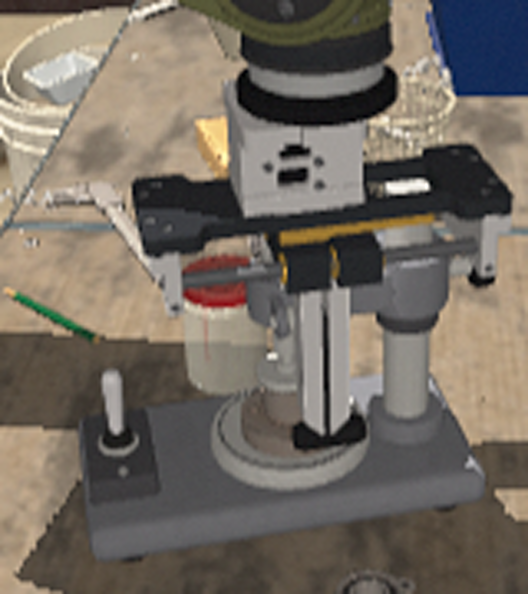

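Still moving with little force, so I'll press gently until it meets the stop.

>>> drive_tool([
  {"delta_pos": [0, 0.5, -1.5], "yaw": 0, "hand": 0},
  {"delta_pos": [0, 0, -1], "yaw": 0, "hand": 0},
  {"delta_pos": [0, 0, 0], "yaw": 0, "hand": 0},
])

```text
clock: 4.32
eef_pos: [589.9, -78.2, 148.6]
eef_rot: [3.141, 0.001, 1.85]
wrist_force: [-3.9, -1.5, 11.4]
finger_gap: 0.3
```

>>> drive_tool([
  {"delta_pos": [0, 0, 5], "yaw": 0, "hand": 0},
  {"delta_pos": [1, -5, 25], "yaw": 0, "hand": 0},
  {"delta_pos": [3, -10, 35], "yaw": 0, "hand": 0},
  {"delta_pos": [3, -10, 35], "yaw": 0, "hand": 0},
  {"delta_pos": [0, 0, 20], "yaw": 0, "hand": 0},
])

```text
clock: 4.73
eef_pos: [597.3, -104.3, 271.3]
eef_rot: [3.138, 0.002, 1.849]
wrist_force: [0.2, -0.4, 0.6]
finger_gap: 0.2
```

```bash
python3 - <<'E'
from h import *
c=manip.camera('side')
f=c['frame'][140:320,190:350,::-1]; cv2.imwrite('pics/s6.png',cv2.resize(f,None,fx=3.3,fy=3.3,interpolation=cv2.INTER_CUBIC))
o=np.array([551,35.6]);ex=np.array([.961,.276]);ey=np.array([-.276,.961])
g=c['frame'].astype(int)
P=[]
for v in range(225,290):
  for u in range(270,310):
    if g[v,u].sum()<110:
      p=wpt(c,u,v); d=p[:2]-o; q=(d@ex,d@ey,p[2])
      if -150<q[1]<-95 and q[2]>80: P.append(q)
P=np.array(P);print(len(P),P.mean(0),P.min(0),P.max(0))
E
```

```text
170 [   7.97071077 -124.93871055  128.05623638] [ -10.85065349 -129.06048131  118.81599908] [  27.62987696 -118.78225466  134.15466912]
```

View pics/s6.png

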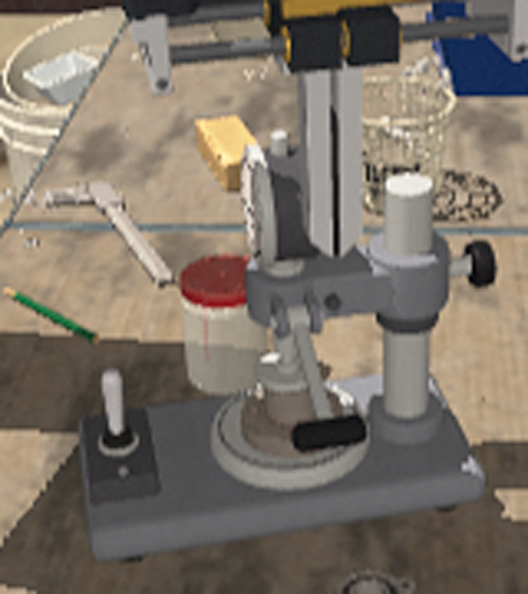

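The lever grip is at the lower stop and the foot sits on the hub boss (crop 285,378). Next is the switch: lift, turn to yaw 0.28 and move to the bat's left.

>>> drive_tool([
  {"delta_pos": [-5, 0, 25], "yaw": -0.12, "hand": 0},
  {"delta_pos": [-12, 6, 15], "yaw": -0.12, "hand": 0},
  {"delta_pos": [-12, 12, 0], "yaw": -0.12, "hand": 0},
  {"delta_pos": [-12, 12, 0], "yaw": -0.12, "hand": 0},
  {"delta_pos": [-12, 12, 0], "yaw": -0.12, "hand": 0},
])

```text
clock: 5.2
eef_pos: [543.0, -60.4, 307.1]
eef_rot: [-3.141, -0.0, 1.244]
wrist_force: [0.5, -0.3, -0.4]
finger_gap: 0.4
```

>>> drive_tool([
  {"delta_pos": [-12, 12, 0], "yaw": -0.12, "hand": 0},
  {"delta_pos": [-12, 12, 0], "yaw": -0.12, "hand": 0},
  {"delta_pos": [-12, 12, 0], "yaw": -0.12, "hand": 0},
  {"delta_pos": [-12, 12, 0], "yaw": -0.12, "hand": 0},
  {"delta_pos": [-12, 12, 0], "yaw": -0.12, "hand": 0},
])

```text
clock: 5.62
eef_pos: [482.9, -0.2, 307.1]
eef_rot: [-3.141, 0.0, 0.644]
wrist_force: [0.2, 1.5, -0.1]
finger_gap: 0.2
```

>>> drive_tool([
  {"delta_pos": [-12, 12, 0], "yaw": -0.12, "hand": 0},
  {"delta_pos": [-12, 14, 0], "yaw": -0.12, "hand": 0},
  {"delta_pos": [-14, 15, 0], "yaw": -0.12, "hand": 0},
  {"delta_pos": [0, 0, -30], "yaw": 0, "hand": 0},
  {"delta_pos": [0, 0, 0], "yaw": 0, "hand": 0},
])

```text
clock: 6.03
eef_pos: [444.0, 40.7, 273.9]
eef_rot: [-3.14, 0.005, 0.291]
wrist_force: [-0.3, -1.1, -1.1]
finger_gap: -0.1
```

>>> drive_tool([
  {"delta_pos": [0, 0, -35], "yaw": 0, "hand": 0},
  {"delta_pos": [0, 0, -35], "yaw": 0, "hand": 0},
  {"delta_pos": [0, 0, -35], "yaw": 0, "hand": 0},
  {"delta_pos": [0, 0, -35], "yaw": 0, "hand": 0},
  {"delta_pos": [0, 0, -20], "yaw": 0, "hand": 0},
])

```text
clock: 6.45
eef_pos: [444.6, 39.8, 114.6]
eef_rot: [-3.14, 0.004, 0.291]
wrist_force: [-0.3, -0.3, -0.8]
finger_gap: 0.4
```

>>> drive_tool([
  {"delta_pos": [0, 0, -10], "yaw": 0, "hand": 0},
  {"delta_pos": [0, 0, 0], "yaw": 0, "hand": 0},
])

```text
clock: 6.62
eef_pos: [445.2, 39.8, 106.2]
eef_rot: [-3.141, 0.003, 0.29]
wrist_force: [-0.8, -0.3, 0.2]
finger_gap: 0.3
```

```bash
cat > v.py <<'E'
from h import *
import sys
c=manip.camera('side')
f=c['frame'][140:320,190:350,::-1]; cv2.imwrite(f'pics/s{sys.argv[1]}.png',cv2.resize(f,None,fx=3.3,fy=3.3,interpolation=cv2.INTER_CUBIC))
E
python3 v.py 7
```

```text
(no output)
```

View pics/s7.png

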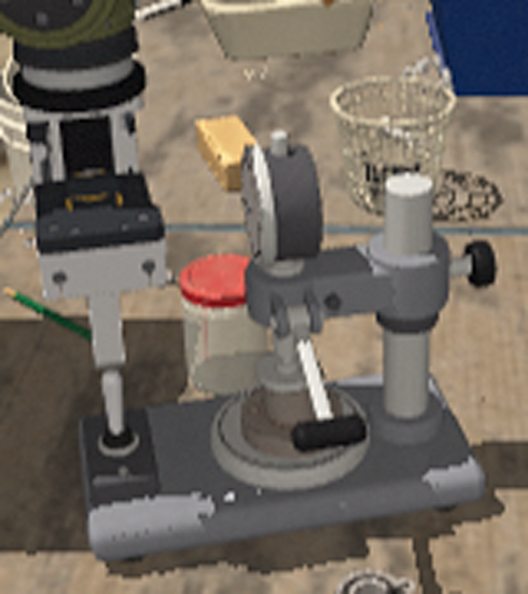

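The fingers are directly behind the bat, on its left side, lined up at crop (110,370).

>>> drive_tool([
  {"delta_pos": [0, 0, -5], "yaw": 0, "hand": 0},
  {"delta_pos": [2, -7, 0], "yaw": 0, "hand": 0},
  {"delta_pos": [1, -5, 0], "yaw": 0, "hand": 0},
  {"delta_pos": [1, -3, 0], "yaw": 0, "hand": 0},
  {"delta_pos": [1, -3, 0], "yaw": 0, "hand": 0},
])

```text
clock: 7.08
eef_pos: [451.1, 21.5, 103.0]
eef_rot: [3.141, -0.001, 0.289]
wrist_force: [-0.9, 0.7, 0.8]
finger_gap: 0.5
```

>>> drive_tool([
  {"delta_pos": [1, -2, 0], "yaw": 0, "hand": 0},
  {"delta_pos": [1, -2, 0], "yaw": 0, "hand": 0},
  {"delta_pos": [0, -2, 0], "yaw": 0, "hand": 0},
])

```text
clock: 7.33
eef_pos: [452.8, 15.9, 102.5]
eef_rot: [-3.142, -0.0, 0.29]
wrist_force: [1.4, 1.7, -0.4]
finger_gap: 0.8
```

```bash
python3 v.py 8
```

```text
(no output)
```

View pics/s8.png

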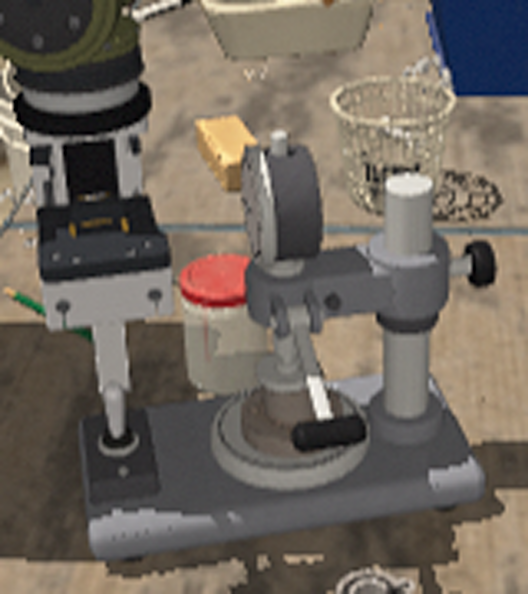

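The bat is tipping (its top went from crop row 370 to 388). I'll go on to the stop.

>>> drive_tool([
  {"delta_pos": [1, -2, 0], "yaw": 0, "hand": 0},
  {"delta_pos": [0, -2, 0], "yaw": 0, "hand": 0},
  {"delta_pos": [0, 0, 0], "yaw": 0, "hand": 0},
])

```text
clock: 7.63
eef_pos: [453.7, 11.9, 102.4]
eef_rot: [-3.142, -0.0, 0.29]
wrist_force: [-0.1, 1.6, 0.1]
finger_gap: 0.4
```

```bash
python3 v.py 9; python3 -c "
from h import *
for i in range(6):
    c=manip.camera('side')
P=[]
for v in range(245,290):
    for u in range(205,245):
        p=wpt(c,u,v)
        if 58<p[2]<110 and -60<p[1]<40 and c['range_z'][v,u]>0: P.append((u,v,*p.round(0)))
P=np.array(P)
for v in np.unique(P[:,1]): q=P[P[:,1]==v]; k=q[np.argmin(q[:,3])]; print(k)
print(manip.read_state()['wrist_force'],manip.read_state()['eef_pos'])"
```

```text
[224. 252. 458.  -1. 110.]
[220. 253. 450.  -3. 109.]
[221. 254. 452.  -4. 107.]
[221. 255. 452.  -4. 105.]
[220. 256. 450.  -5. 103.]
[225. 257. 461.  -9. 104.]
[223. 258. 457. -12. 103.]
[222. 259. 455. -11. 100.]
[225. 260. 461. -14. 100.]
[225. 261. 462. -16.  99.]
[223. 262. 457. -14.  95.]
[223. 263. 457. -16.  94.]
[224. 264. 458. -12.  89.]
[223. 265. 455. -10.  85.]
[223. 266. 455. -10.  82.]
[225. 267. 459.  -9.  79.]
[223. 268. 454.  -7.  75.]
[224. 269. 455.  -7.  73.]
[224. 270. 454.  -4.  68.]
[225. 271. 456.  -2.  64.]
[223. 272. 451.  -2.  62.]
[224. 273. 453.  -3.  60.]
[-0.19450615  2.0388621   0.38356467] [453.66166975  12.10365987 102.44443864]
```

View pics/s9.png

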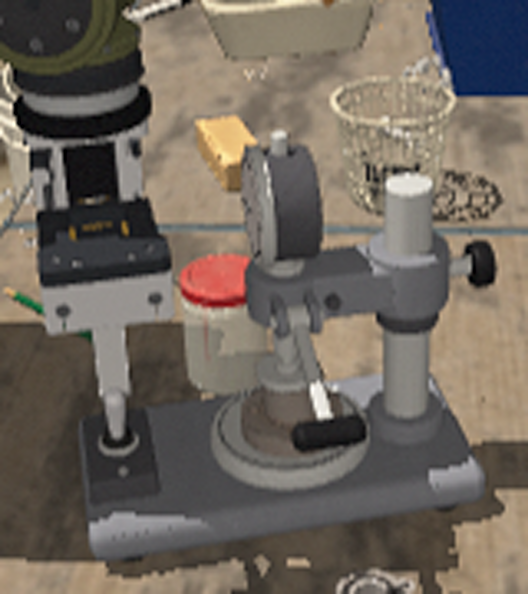

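The bat's slope suggests about 0.3 rad at 2 N, so it isn't at the stop. A few mm more, then hold.

>>> drive_tool([
  {"delta_pos": [0.5, -2, 0], "yaw": 0, "hand": 0},
  {"delta_pos": [0.5, -2, 0], "yaw": 0, "hand": 0},
  {"delta_pos": [0, 0, 0], "yaw": 0, "hand": 0},
])

```text
clock: 8.23
eef_pos: [454.5, 8.4, 102.3]
eef_rot: [-3.14, 0.0, 0.289]
wrist_force: [-2.2, 8.6, -0.2]
finger_gap: 0.6
```

8.6 N means it is on the stop. Holding here for about a second, backed off 1 mm.

>>> drive_tool([
  {"delta_pos": [0, 1, 0], "yaw": 0, "hand": 0},
  {"delta_pos": [0, 0, 0], "yaw": 0, "hand": 0},
  {"delta_pos": [0, 0, 0], "yaw": 0, "hand": 0},
  {"delta_pos": [0, 0, 0], "yaw": 0, "hand": 0},
  {"delta_pos": [0, 0, 0], "yaw": 0, "hand": 0},
])

```text
clock: 8.65
eef_pos: [454.6, 9.0, 102.4]
eef_rot: [-3.141, 0.0, 0.29]
wrist_force: [-2.0, 2.9, -1.0]
finger_gap: 0.6
```

>>> drive_tool([
  {"delta_pos": [0, 0, 0], "yaw": 0, "hand": 0},
  {"delta_pos": [0, 0, 0], "yaw": 0, "hand": 0},
  {"delta_pos": [0, 0, 0], "yaw": 0, "hand": 0},
  {"delta_pos": [0, 0, 0], "yaw": 0, "hand": 0},
  {"delta_pos": [0, 0, 0], "yaw": 0, "hand": 0},
])

```text
clock: 9.07
eef_pos: [454.6, 9.0, 102.4]
eef_rot: [-3.142, 0.0, 0.29]
wrist_force: [-1.6, 1.9, -1.1]
finger_gap: 0.4
```

```bash
python3 v.py 10
```

```text
(no output)
```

View pics/s10.png

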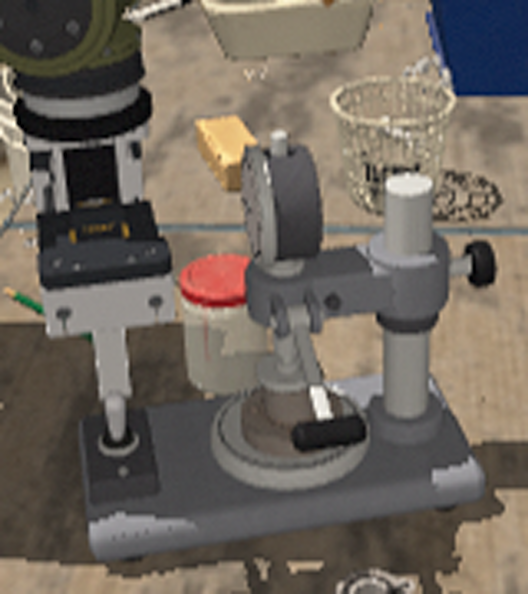

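The bat is tipped fully right and the lever is still down. I'll let go gently, following the bat back, then retreat left and up.

>>> drive_tool([
  {"delta_pos": [-1, 3, 0], "yaw": 0, "hand": 0},
  {"delta_pos": [-1, 3, 0], "yaw": 0, "hand": 0},
  {"delta_pos": [-1, 3, 0], "yaw": 0, "hand": 0},
  {"delta_pos": [-1, 3, 0], "yaw": 0, "hand": 0},
  {"delta_pos": [-1, 3, 0], "yaw": 0, "hand": 0},
])

```text
clock: 9.53
eef_pos: [449.6, 24.4, 102.5]
eef_rot: [3.141, -0.0, 0.29]
wrist_force: [-0.2, -0.2, 0.1]
finger_gap: 0.5
```

>>> drive_tool([
  {"delta_pos": [-1, 4, 0], "yaw": 0, "hand": 0},
  {"delta_pos": [-2, 6, 0], "yaw": 0, "hand": 0},
  {"delta_pos": [-2, 7, 0], "yaw": 0, "hand": 0},
  {"delta_pos": [0, 0, 20], "yaw": 0, "hand": 0},
  {"delta_pos": [0, 0, 35], "yaw": 0, "hand": 0},
])

```text
clock: 9.95
eef_pos: [442.8, 41.8, 155.5]
eef_rot: [-3.14, 0.006, 0.29]
wrist_force: [-0.4, -0.2, -0.2]
finger_gap: 0.6
```

>>> drive_tool([
  {"delta_pos": [-5, 0, 35], "yaw": 0, "hand": 0},
  {"delta_pos": [-5, 0, 35], "yaw": 0, "hand": 0},
  {"delta_pos": [-5, 0, 35], "yaw": 0, "hand": 0},
  {"delta_pos": [0, 0, 20], "yaw": 0, "hand": 0},
  {"delta_pos": [0, 0, 0], "yaw": 0, "hand": 0},
])

```text
clock: 10.37
eef_pos: [430.5, 41.5, 286.8]
eef_rot: [3.14, -0.007, 0.29]
wrist_force: [-0.2, 0.2, 0.2]
finger_gap: 0.4
```

```bash
python3 v.py 11; python3 - <<'E'
from h import *
c=manip.camera('side')
P=[]
for v in range(240,290):
    for u in range(205,245):
        p=wpt(c,u,v)
        if 62<p[2]<112 and -60<p[1]<40 and c['range_z'][v,u]>0: P.append((v,*p.round(0)))
P=np.array(P)
for v in np.unique(P[:,0])[::3]: q=P[P[:,0]==v]; print(q[np.argmin(q[:,2])])
g=c['frame'].astype(int)
o=np.array([551,35.6]);ex=np.array([.961,.276]);ey=np.array([-.276,.961])
P=[]
for v in range(225,290):
  for u in range(270,310):
    if g[v,u].sum()<110:
      p=wpt(c,u,v); d=p[:2]-o; q=(d@ex,d@ey,p[2])
      if -150<q[1]<-95 and q[2]>80: P.append(q)
P=np.array(P);print(len(P),P.mean(0),P.max(0))
E
```

```text
[251. 454.   8. 106.]
[254. 453.   1. 104.]
[257. 452.   0.  97.]
[260. 454.  -0.  90.]
[263. 453.   1.  82.]
[266. 452.   2.  74.]
[269. 451.   3.  65.]
146 [   8.59096944 -124.95581569  127.35663149] [  27.7117461  -117.87286681  133.1610712 ]
```

View pics/s11.png

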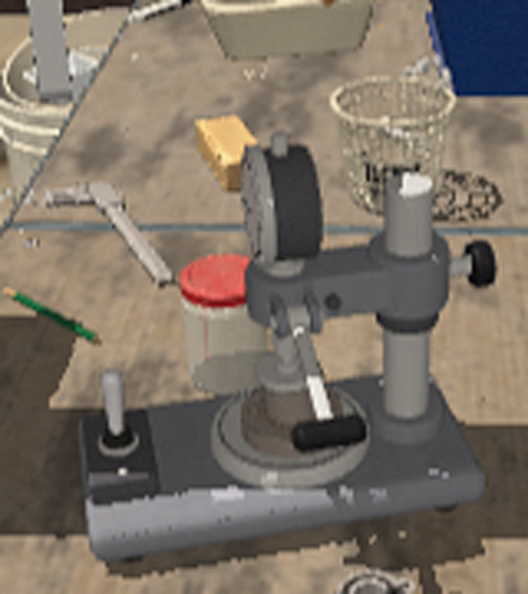

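The bat is upright, the lever is down, the foot is on the hub, and the arm is clear.

```bash
python3 -c "
from h import *
print(manip.sign_off())"
```

```text
the job is handed in; nothing more can be done
None
```

I lowered the lift lever to its lower stop so the foot came down onto the hub, then pushed the switch right, held it for about a second and let it spring back. The job was handed in at about 10.5 s of robot time; the sign-off gave no verdict.

- **Lever:** On the first push the fingers drifted outboard and the sideways force reached about 8.5 N. I lifted, re-centred and finished the stroke, and the lever met the stop at 11 N.
- **Switch:** I pushed it from its left side only. It met the right stop at 8.6 N, and I followed it back as it returned.
- **Last checks:** The final side picture shows the bat upright, the foot on the hub boss and the arm clear with wrist force near zero. From image depth, the grip centre is about 125 mm high, which puts the lever at roughly 1.13 rad.
- **Not measured:** I judged hub, jar and bearing only by eye. Hub and jar look unmoved in the side pictures. The bearing was only partly in view in the last one, but nothing came near it. Joint angles are image estimates, and the two cameras differed by up to about 5 mm in y.

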